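# Snap the strainer plug into the lubricator body

## Robot

A 6-joint arm with a two-finger parallel gripper is mounted at the origin on the work surface. World frame = base frame: x ahead of the robot, y to its left, z up, the work surface at z = 0. Lengths are in m, angles in degrees, forces in N, time in s.
With the tool pointing down it reaches from about 0.35 to 0.875 m from the base axis. Payload 4.2 kg.
Tool frame: the origin (TCP) lies on the centre line of the jaws, within the pads' length; the fingertips stand 19 mm ahead of it and the grasp point (between the pads) is the TCP; x points along the fingers, y is the direction in which the jaws open and shut, and the axes are right-handed (so a half turn about x gives the same grasp; the last joint's range is limited). The gripper opens to 87 mm and grips with 3 to 60 N. Pads are 19 mm wide; open, the fingers measure 117 mm over their backs; the gripper's body (75 mm by 190 mm) begins 51 mm behind the grasp point.
Start: joints at [-60.47, 22.042, 0.453, 0, -68.411, -14.817], TCP at [0.159, -0.604, 0.218] pointing down, gripper open.
Joint ranges: [-179.83, 179.83], [-69.29, 118.12], [-61.27, 80.66], [-181.25, 117.63], [-171.15, -9.14], [-177.46, 177.46]. Speed limits (degrees/s): [159.86, 159.86, 180, 180, 180, 180].

## Interface

Orientations are given as a 3x3 rotation matrix whose columns are the frame's x, y, z axes.
In Python, from station import r, viewer, job, spotter gives the robot as it stands.
- The arm moves only by the tool play_rows, never from a script. Its argument "commands" is a list of rows, each an object of numbers: "fingers": the gripper command: -1 is fully open, 1 is shut, values between are in proportion; "tx", "ty", "tz": the shift along the tool's x, y, z normalised to -1 to 1, where 1 is 750 mm; "ax", "ay", "az": the turn, a rotation vector about the tool's x, y, z normalised to -1 to 1, where 1 is pi rad. In form: [{"fingers": .., "tx": .., "ty": .., "tz": .., "ax": .., "ay": .., "az": ..}, ...]. A call has 1 to 5 rows; each row is the pose to reach, as a shift and turn from the pose commanded when the call began, along the tool's axes at that moment, turning the shorter way round; what a row does not reach only later rows make up. A row lasts 1/12 s, in which the tool goes at most 41.7 mm and 7.16 degrees, less where a joint would pass 70% of its speed; a pose out of reach is approached as far as the arm can. A call with a number of a shift or a turn outside -1 to 1 is refused whole. A call with a gripper value outside its range is refused whole. The fingers move at their own pace and stop on an object; the grip force is fixed at half the most. Time passes only in rows, so rows that repeat a pose let the fingers close. It gives the time, the measured TCP pose, the force and the opening at its end, in the units of the state.
- r.sense(): the state, without advancing time (a new reading comes with each control period).
- viewer.capture(name): name is "side" or "top"; returns a dict with "image" (480x640x3 uint8, red, green, blue), "fx", "fy", "cx", "cy" (pixels), "dist" ([k1, k2, p1, p2, k3] as OpenCV has them; the pictures are not rectified), "R" (3x3) and "t" (3): a world point X has camera coordinates R X + t. Camera axes: x right, y down, z forward; pixel columns grow to the right and rows downward; lengths in m; the calibration is good to about 2 mm. A picture is of the moment at which its call begins. There is no depth.
- job.finish_job(): hands the job in, once; it reports no verdict.
Trained networks look in a picture, given as the dict that the camera call returned (one of the last four; its "shot" number tells which), for a name from the list of things; names that differ only in an ending like _2 or _b are one class to them, and where a whole thing is asked for, a point or a joint stands for the part that bears it (a point fixed in the world has none). Each returns a list of dicts, best first, with "score" (0 to 1); they miss things now and then, are a little off and sometimes report something else, mostly with a low value. They report only what shows in the picture. A call takes as long as a camera call. They do not tell look-alikes from the thing itself.
- spotter.find_in(name, picture): "uv" ([column, row] in pixels, amid what is visible of it).
- spotter.silhouettes(name, picture): "region" (480x640 bool, what is visible of it) and "uv" ([column, row] in pixels, amid what is visible of it).
The state is a dict: "time_s": time; "joints": joint angles; "joint_velocities": joint speeds; "effort": joint torques, N m; "tcp_pos": TCP position; "ee_rot": TCP orientation; "wrist_force": force on the tool from outside, world axes, zero at the start; "moment": the same for the moment, N m; "gripper_width": opening from 0.0 (shut) to 1.0 (fully open).
Only numpy, scipy, OpenCV 4.12 (cv2) and the standard library are available. Lean on these libraries where they do the work, as an engineer would, in place of code of your own. Each camera call takes 0.05 s, during which the arm holds its last target. There are 200 camera calls.

## Task

Take the cleaned strainer plug, the one with the round cone-shaped collar and the tall knob, out of the drying rack and stand it foot first in the bore of the lubricator body, where a spring holds it up. Then press it straight down by feel until the two roller catches snap over its collar and it stays down by itself, but stop at the snap: never push with more than about 25 N. Leave the other two plugs, the spanner, the bush and the brush where they are, and let go of everything.

Things in the scene. Friction and masses are not known exactly. Their poses are not given: they have to be found in the camera images.
- plug_knob (a point): Centre of the knob of the strainer plug to be fitted. The knob, dark steel, is 30 mm in diameter, 34 mm tall, with a flat top; this point is half-way up it: 17 mm under its top, 47 mm above the collar's top, 57 mm above the collar's underside, 112 mm above the foot's end. z runs up along the plug.
- plug: The strainer plug, loose, steel, 0.4 to 0.6 kg, 129 mm tall; origin at the foot's end. From below: foot 30 mm diameter, 55 mm long, dark bands, end tapered over 6 mm; ROUND collar 10 mm tall, a cone 42 mm wide below and 52 mm above; neck 18 mm diameter, 30 mm long; knob. It hangs upright in one of the rack's holes, collar on the rack's top.
- rack: Fixed plywood drying rack, 64 x 240 mm, 60 mm tall, with three 36 mm holes in a row along its y axis, at y = -75, 0 and +75 mm. Origin: centre of its underside, on the bench. Which plug hangs in which hole changes.
- square_plug_knob (a point): Centre of the knob of another plug in the rack, the same but for its SQUARE 48 mm collar; leave it.
- short_plug_head (a point): Centre of the short head (34 mm diameter, 16 mm tall) of the third plug in the rack, which has a straight 52 mm round collar and no neck or tall knob; leave it.
- housing: The lubricator body, fixed: a dark casting 100 x 100 mm, 66 mm tall; origin under its centre, z up, bolted feet out to 78 mm along x, a round port along +y. In it sits a 60 mm square aluminium insert with an upright bore, 32 mm diameter, 2 mm chamfer; the insert's flat top is the hard seat for the collar. The plug's foot has 1 mm play in the bore.
- bore (a point): Point on the bore's axis, 71 mm above the bench, axes as the lubricator body's. The insert is clamped at an unknown height: its seat is from 0 to 16 mm above this point. On it, at +y and -y, stand the catches: brass rollers 12 mm thick, 43 mm apart, centres 13 mm above the seat, pushed inward by springs, in steel channels reaching 57 mm from the axis and 20 mm above the seat.
- lifter_top (a point): At rest, point where the foot's end stands when the plug is let go in the bore (48 mm above the bench, knob centre 160 mm), whatever the insert's height: a sprung pad carries it. Pressing: first 1 to 5 N for 2 to 19 mm; at the rollers it climbs within 8 mm to 9 to 16 N, then fades within 5 mm to nothing as it snaps: the plug jumps 2 to 4 mm down to the seat and stays. Not snapped, it rises again.
- spanner: Loose spanner on the bench; leave it.
- bush: Loose brass bush, 44 mm diameter, 30 mm tall; leave it.
- brush: Loose brush on the bench; leave it.
Not all that is in view belongs to the job. Leave any orange, pink or purple look-alike of the plug alone.

How it is judged (in metres and radians):
On the way, in this order (a step that is already met when the one before it is completed fails the run):
1. the plug is lifted clear of the rack (height (world z) of plug_knob above 0.18 m), for 0.1 s.
2. it stands with its foot in the bore, set in and not dropped in (horizontal distance between plug_knob and bore below 0.008 m and height (world z) of plug_knob between 0.15 and 0.185 m and linear speed of plug below 0.1 m/s), for 0.1 s.
At the end, for the whole second after the job is handed in: The plug stays down in the bore by itself, snapped under the catches: nothing touches it, it is still and upright (within 0.08 rad), its knob's centre within 8 mm of the bore's axis and below 150 mm above the bench (snapped it is at 128 to 144 mm, not snapped it rises to 160 mm) (height (world z) of plug_knob between 0.12 and 0.15 m and horizontal distance between plug_knob and bore below 0.008 m and angle between plug_knob's own z axis and vertical below 0.08 rad and linear speed of plug below 0.01 m/s).
It fails at once if the plug is forced against the lubricator body: its contact forces there (catches, lifter and seat added up; about 50 N of their own when snapped home) pass the mark that a push of some 25 N reaches (contact force between plug and housing above 70 N).
It fails at once if the gripper or arm leans on the lubricator body with more than 25 N (contact force between any of the fingers, the arm and housing above 25 N).
It fails at once if another plug, the spanner, the bush or the brush is shifted by more than 20 mm (distance of any of square_plug_knob, short_plug_head, spanner, bush, brush from where it was at the start of the episode above 0.02 m).
It also fails if it takes over 69 s, if anything falls off the work surface, if the arm or the gripper's body presses on something with over 40 N, if the wrist force passes 120 N, or if a joint passes its speed limit or range.

## Working session

There is one attempt and no reset: what is moved stays moved. The work goes in short steps, Python scripts to look and compute and a tool call to move; the robot and the scene stay as the last step left them, time stands still between calls to the robot, and variables do not carry over. Pictures are saved under pics/ and viewed, about 8 in all and at most 12, crops included, and the job is handed in when it is done.

Besides the shell and the picture viewer there is one more tool, called after "Emit:" as a command line: name --argument value ..., lists and objects as JSON in quotes. play_rows: Moves the arm, as the interface text tells. Its arguments: {"type":"object","properties":{"commands":{"type":"array"}},"required":["commands"]}

```bash
mkdir -p pics; cat > h.py <<'E'
import numpy as np, cv2
from station import r, viewer, job, spotter
def K(p): return np.array([[p['fx'],0,p['cx']],[0,p['fy'],p['cy']],[0,0,1.]])
def ray(p,uv):
    n=cv2.undistortPoints(np.array([[uv]],float),K(p),np.array(p['dist'],float))[0,0]
    R=np.array(p['R']);return -R.T@np.array(p['t']), R.T@np.array([n[0],n[1],1])
def atz(p,uv,z):
    o,d=ray(p,uv);return o+d*(z-o[2])/d[2]
def proj(p,X):
    return cv2.projectPoints(np.array(X,float).reshape(-1,3),cv2.Rodrigues(np.array(p['R'],float))[0],np.array(p['t'],float),K(p),np.array(p['dist'],float))[0][:,0]
def tri(p,u,q,v):
    a,d=ray(p,u);b,e=ray(q,v);d/=np.linalg.norm(d);e/=np.linalg.norm(e)
    s=np.linalg.lstsq(np.c_[d,-e],b-a,rcond=None)[0]
    A=a+s[0]*d;B=b+s[1]*e;return (A+B)/2,np.linalg.norm(A-B)
E
cat > a.py <<'E'
from h import *
np.set_printoptions(precision=4,suppress=True)
P={n:viewer.capture(n) for n in('side','top')}
cv2.imwrite('pics/a.png',np.hstack([P['side']['image'],P['top']['image']])[:,:,::-1])
for n,p in P.items():
    cv2.imwrite(f'pics/{n}.png',p['image'][:,:,::-1])
    o,d=ray(p,(320,240));print(n,o,d,p['fx'])
    for k in ['plug_knob','plug','square_plug_knob','short_plug_head','housing','bore','rack','spanner','bush','brush','lifter_top']:
        try: L=spotter.find_in(k,p)
        except Exception as e: print(k,e);continue
        print(n,k,[(np.round(x['uv'],1).tolist(),round(float(x['score']),2)) for x in L[:4]])
print(r.sense())
E
python3 a.py
```

```text
side [ 0.5553 -1.001   0.8333] [ 0.058   0.8213 -0.5688] 561.7930748627502
side plug_knob [([243.7, 348.4], 0.97), ([246.7, 401.4], 0.89), ([207.8, 377.7], 0.72), ([291.6, 357.2], 0.57)]
side plug [([248.8, 396.6], 0.95), ([209.2, 383.9], 0.84), ([293.4, 354.5], 0.77), ([243.7, 347.6], 0.6)]
side square_plug_knob [([291.7, 304.1], 0.8)]
side short_plug_head [([289.2, 333.2], 0.78)]
side housing [([287.2, 224.6], 0.79)]
side bore [([286.1, 227.6], 0.59)]
side rack []
side spanner [([349.4, 275.5], 0.94)]
side bush [([374.9, 315.9], 0.76)]
side brush [([253.4, 206.0], 0.79)]
side lifter_top [([285.9, 229.1], 0.7)]
top [0.3187 0.0225 1.3549] [ 0.2018 -0.0098 -0.9795] 538.9658487914802
top plug_knob [([433.5, 275.9], 0.91), ([483.8, 266.9], 0.85), ([443.2, 233.1], 0.69), ([463.5, 299.0], 0.69)]
top plug [([428.5, 277.2], 0.93), ([478.2, 265.6], 0.77), ([465.2, 296.2], 0.77), ([442.0, 232.3], 0.64)]
top square_plug_knob [([379.9, 242.8], 0.76)]
top short_plug_head [([409.8, 242.6], 0.71)]
top housing [([231.0, 264.2], 0.9)]
top bore [([231.4, 263.4], 0.62), ([410.2, 239.2], 0.47)]
top rack [([406.7, 252.5], 0.92), ([231.1, 260.9], 0.64)]
top spanner [([304.4, 202.1], 0.57), ([230.0, 261.7], 0.43)]
top bush [([359.0, 180.3], 0.68)]
top brush [([174.8, 293.0], 0.73)]
top lifter_top [([230.2, 262.3], 0.95)]
{'time_s': 1.2, 'joints': array([-60.4671,  22.041 ,   0.4518,  -0.0007, -68.4113, -14.816 ]), 'joint_velocities': array([-0.0131, -0.0207, -0.0674,  0.0461, -0.0895, -0.0548]), 'effort': array([  0.0017, -39.0477,  18.7625,   4.2245,   0.0154,  -0.    ]), 'tcp_pos': array([ 0.1588, -0.6045,  0.2183]), 'ee_rot': array([[ 0.    , -0.254 ,  0.9672],
       [ 0.    ,  0.9672,  0.254 ],
       [-1.    ,  0.    ,  0.    ]]), 'wrist_force': array([-0.5632, -0.5142,  0.1141]), 'moment': array([-0.0253, -0.049 , -0.0063]), 'gripper_width': 1.0007779059616568}
```

View pics/side.png

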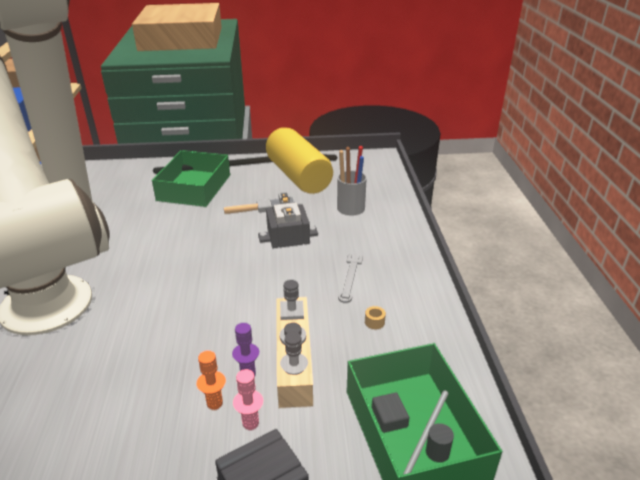

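View pics/top.png

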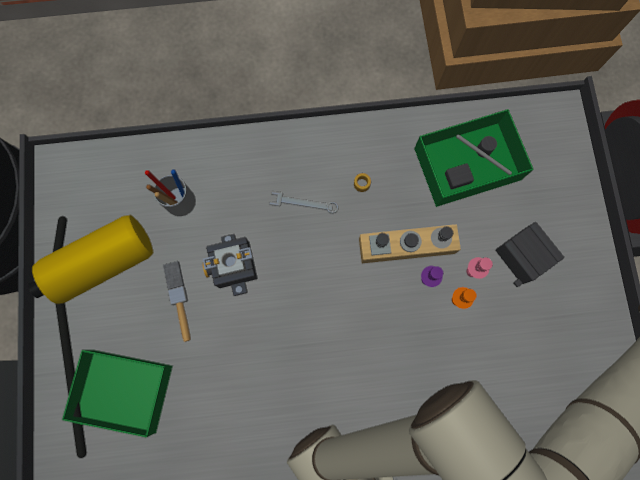

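Plug candidates:
- Side (293,340) / top (445,234): steel, round collar and tall knob, in the rack. This one fits.
- Side (291,290) / top (381,241): square collar.
- Side (291,333) / top (410,240): short head.
- The purple, pink and orange ones on the bench are look-alikes.

I'll confirm with an enlarged crop and measure.

```bash
cat > b.py <<'E'
from h import *
np.set_printoptions(precision=4,suppress=True)
P={n:viewer.capture(n) for n in('side','top')}
s,t=P['side'],P['top']
def crop(p,x,y,w,h,f=None): return cv2.resize(p['image'][y:y+h,x:x+w],(400,300),interpolation=cv2.INTER_CUBIC)
im=np.vstack([np.hstack([crop(s,240,265,120,90),crop(t,375,205,100,75)]),np.hstack([crop(s,245,185,80,60),crop(t,190,225,80,60)])])
cv2.imwrite('pics/crop.png',im[:,:,::-1])
for n,p in P.items():
    for k in ['plug_knob','plug','housing','rack','bore','lifter_top']:
        for x in spotter.silhouettes(k,p)[:5]:
            m=np.argwhere(x['region']);print(n,k,np.round(x['uv'],1),round(float(x['score']),2),'rows',m[:,0].min(),m[:,0].max(),'cols',m[:,1].min(),m[:,1].max(),len(m))
print('yellow', tri(s,(300,160),t,(95,259)))
print('knob tops: ',atz(t,(446,233),.134),'sq',atz(t,(382,239),.134))
print('bore',atz(t,(230,262),.08),atz(s,(287,212),.08))
for nm,c in (('spanner',[(275,198),(335,209)]),('bush',[(362,182)]),('brush',[(173,265),(186,339)]),('rackc',[(361,236),(458,226),(460,250),(362,261)])):
    print(nm,[atz(t,u,.06 if nm=='rackc' else .01)[:2] for u in c])
E
python3 b.py
```

```text
side plug_knob [207.5 376.6] 0.95 rows 352 410 cols 196 225 1135
side plug_knob [246.3 401. ] 0.79 rows 370 429 cols 233 263 1218
side plug_knob [293.5 357. ] 0.68 rows 332 374 cols 281 307 785
side plug_knob [244.4 345.8] 0.67 rows 323 373 cols 232 258 902
side plug [294.7 357.8] 0.85 rows 331 375 cols 280 307 837
side plug [244.9 349.1] 0.85 rows 322 374 cols 231 259 957
side plug [249.  397.5] 0.65 rows 370 430 cols 233 262 1190
side housing [287.4 228.3] 0.81 rows 193 247 cols 259 316 1868
side rack [292.8 381.3] 0.97 rows 298 408 cols 276 312 1932
side bore [288.9 226.1] 0.56 rows 193 247 cols 259 317 1937
side lifter_top [286.4 231. ] 0.69 rows 192 248 cols 258 317 2022
top plug_knob [441.1 233.9] 0.8 rows 226 248 cols 430 452 422
top plug_knob [464.2 299.5] 0.72 rows 287 307 cols 453 476 378
top plug_knob [479.8 269.1] 0.71 rows 257 277 cols 467 492 412
top plug_knob [408.9 241.6] 0.7 rows 231 251 cols 400 421 370
top plug_knob [430.5 276.7] 0.59 rows 266 286 cols 421 442 368
top plug [441.4 233.7] 0.9 rows 226 246 cols 431 453 363
top plug [464.5 296.4] 0.79 rows 287 308 cols
[... 248 characters left out ...]
7
top bore [232.6 264.1] 0.63 rows 234 295 cols 202 257 2293
top bore [403.6 249.9] 0.6 rows 224 262 cols 359 460 1727
top bore [363.6 177.4] 0.36 rows 173 191 cols 355 370 200
top lifter_top [232.1 264. ] 0.78 rows 235 295 cols 203 257 2296
yellow (array([0.6031, 0.5633, 0.051 ]), np.float64(0.005134058301453322))
knob tops:  [ 0.5548 -0.2819  0.134 ] sq [ 0.557  -0.1325  0.134 ]
bore [0.5516 0.2297 0.08  ] [0.5577 0.2183 0.08  ]
spanner [array([0.7191, 0.1131]), array([ 0.6728, -0.0381])]
bush [array([ 0.7374, -0.1163])]
brush [array([0.5724, 0.3846]), array([0.3854, 0.3622])]
rackc [array([ 0.5845, -0.0916]), array([ 0.5834, -0.3325]), array([ 0.5233, -0.3277]), array([ 0.5225, -0.0864])]
```

View pics/crop.png

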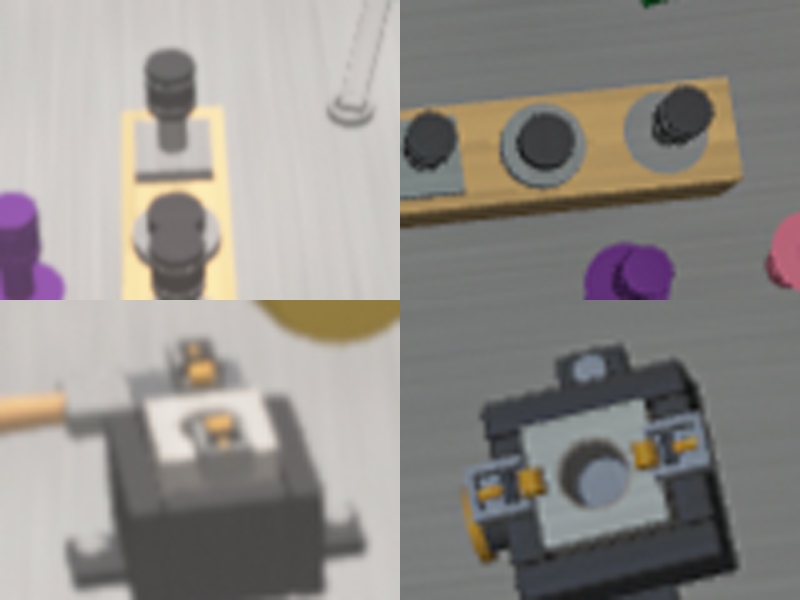

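The crop shows a round collar with a tall knob at the right-hand end hole (top image, about (442,237)), so that is the plug. The lubricator bore is at about (229,260) in top and (287,211) in side. Next I refine both positions.

```bash
cat > c.py <<'E'
from h import *
from scipy.optimize import least_squares
np.set_printoptions(precision=4,suppress=True)
s,t=viewer.capture('side'),viewer.capture('top')
print('knob top .134',atz(t,(446.5,231.3),.134),'collar .07',atz(t,(441.5,237.7),.07))
print('side collar .07',atz(s,(294,363.5),.07))
print('bore tri',tri(s,(287.4,211.2),t,(229,259.8)))
T=lambda a,b:(190+(a-400)/5,225+(b-300)/5); S=lambda a,b:(245+a/5,185+(b-300)/5)
tc=[T(522,430),T(642,403),T(668,520),T(545,548)]
for c in (tc,):
    w=np.array([atz(t,u,.08) for u in c]);print('insert@.08',w[:,:2],w.mean(0), np.linalg.norm(np.roll(w,-1,0)-w,axis=1))
for z in (.071,.079,.087): print(z,'top',atz(t,(229,259.8),z)[:2],'rollers',atz(t,T(531,481),z+.013)[:2],atz(t,T(646,455),z+.013)[:2],'side',atz(s,(287.4,211.2),z)[:2])
# overlay of knob top, collar, in both views
c=np.array([.5545,-.283]);a=np.linspace(0,2*np.pi,60)
for p,n in ((s,'s'),(t,'t')):
    im=cv2.resize(p['image'],None,fx=4,fy=4,interpolation=cv2.INTER_CUBIC)
    for z,rr in((.134,.015),(.1,.015),(.07,.026)):
        q=proj(p,np.c_[c[0]+rr*np.cos(a),c[1]+rr*np.sin(a),0*a+z]);cv2.polylines(im,[np.int32(q*4+1.5)],True,(255,0,0),1)
    u=proj(p,[*c,.1])[0]*4;x,y=int(u[0])-200,int(u[1])-150
    q=[]
    cv2.imwrite(f'pics/k{n}.png',im[y:y+300,x:x+400,::-1])
cv2.imwrite('pics/k.png',np.hstack([cv2.imread('pics/ks.png'),cv2.imread('pics/kt.png')]))
E
python3 c.py
```

```text
knob top .134 [ 0.5587 -0.2837  0.134 ] collar .07 [ 0.5568 -0.2851  0.07  ]
side collar .07 [ 0.5568 -0.2898  0.07  ]
bore tri (array([0.5586, 0.2329, 0.0733]), np.float64(0.00046665126231920775))
insert@.08 [[0.5824 0.2651]
 [0.5893 0.2067]
 [0.5311 0.1987]
 [0.5241 0.258 ]] [0.5567 0.2321 0.08  ] [0.0588 0.0587 0.0597 0.0587]
0.071 top [0.5588 0.2332] rollers [0.5564 0.2617] [0.5629 0.2061] side [0.5589 0.2367]
0.079 top [0.5573 0.2319] rollers [0.5549 0.2602] [0.5614 0.205 ] side [0.5588 0.2237]
0.087 top [0.5558 0.2306] rollers [0.5534 0.2587] [0.5599 0.2038] side [0.5588 0.2107]
```

View pics/k.png

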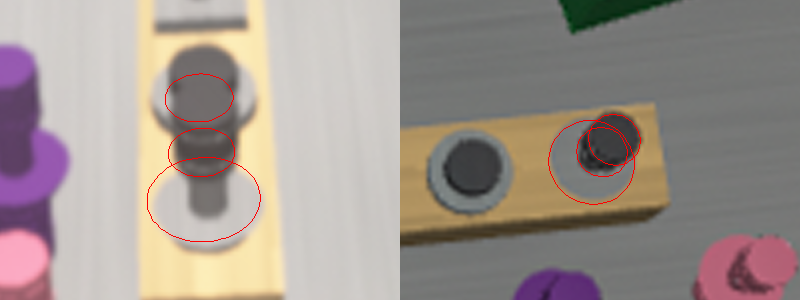

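Emit:
play_rows --commands '[{"fingers": -1,"tx": 0,"ty": 0.0919,"tz": 0.2073,"ax": 0,"ay": 0,"az": 0},{"fingers": -1,"tx": 0,"ty": 0.0919,"tz": 0.2073,"ax": 0,"ay": 0,"az": 0},{"fingers": -1,"tx": 0,"ty": 0.0919,"tz": 0.2073,"ax": 0,"ay": 0,"az": 0},{"fingers": -1,"tx": 0,"ty": 0.0919,"tz": 0.2073,"ax": 0,"ay": 0,"az": 0},{"fingers": -1,"tx": 0,"ty": 0.0919,"tz": 0.2073,"ax": 0,"ay": 0,"az": 0}]'

```text
time_s: 2.42
tcp_pos: [0.2958, -0.4951, 0.2186]
ee_rot: [[0.002, -0.26, 0.966], [-0.0, 0.966, 0.26], [-1.0, -0.0, 0.002]]
wrist_force: [-1.4, -0.0, 0.4]
gripper_width: 0.998
```

Emit:
play_rows --commands '[{"fingers": -1,"tx": 0,"ty": 0.0919,"tz": 0.2073,"ax": 0,"ay": 0,"az": 0},{"fingers": -1,"tx": 0,"ty": 0.0919,"tz": 0.2073,"ax": 0,"ay": 0,"az": 0},{"fingers": -1,"tx": 0,"ty": 0.0919,"tz": 0.2073,"ax": 0,"ay": 0,"az": 0},{"fingers": -1,"tx": 0,"ty": 0.0919,"tz": 0.2073,"ax": 0,"ay": 0,"az": 0},{"fingers": -1,"tx": 0,"ty": 0.0919,"tz": 0.2073,"ax": 0,"ay": 0,"az": 0}]'

```text
time_s: 2.83
tcp_pos: [0.4289, -0.389, 0.2183]
ee_rot: [[0.002, -0.26, 0.966], [-0.0, 0.966, 0.26], [-1.0, -0.001, 0.002]]
wrist_force: [-0.9, 0.1, 0.0]
gripper_width: 1.003
```

Emit:
play_rows --commands '[{"fingers": -1,"tx": 0,"ty": 0.0919,"tz": 0.2073,"ax": 0,"ay": 0,"az": 0},{"fingers": -1,"tx": 0,"ty": 0.0919,"tz": 0.2073,"ax": 0,"ay": 0,"az": 0},{"fingers": -1,"tx": 0,"ty": 0.0919,"tz": 0.2073,"ax": 0,"ay": 0,"az": 0},{"fingers": -1,"tx": 0,"ty": 0.0919,"tz": 0.2073,"ax": 0,"ay": 0,"az": 0},{"fingers": -1,"tx": 0,"ty": 0.0919,"tz": 0.2073,"ax": 0,"ay": 0,"az": 0}]'

```text
time_s: 3.25
tcp_pos: [0.5619, -0.2826, 0.2176]
ee_rot: [[0.002, -0.259, 0.966], [-0.0, 0.966, 0.259], [-1.0, -0.0, 0.002]]
wrist_force: [0.4, -1.5, 0.2]
gripper_width: 1.002
```

```bash
cat > v.py <<'E'
import sys
from h import *
np.set_printoptions(precision=4,suppress=True)
c=np.array(eval(sys.argv[1]));out=sys.argv[2]
st=r.sense();T=st['tcp_pos'];print(st['time_s'],T,st['ee_rot'][:,0],st['wrist_force'],st['gripper_width'])
o=[]
for n in('side','top'):
    p=viewer.capture(n);im=cv2.resize(p['image'],None,fx=4,fy=4,interpolation=cv2.INTER_CUBIC)
    u=proj(p,[*c])[0]*4;x,y=np.clip(int(u[0])-200,0,2160),np.clip(int(u[1])-200,0,1520)
    for q in proj(p,[T]): cv2.circle(im,tuple(np.int32(q*4+1.5)),3,(255,0,0),-1)
    print(n,'crop origin',x/4,y/4);o.append(im[y:y+400,x:x+400])
cv2.imwrite('pics/'+out,np.hstack(o)[:,:,::-1])
E
python3 v.py "(.5575,-.286,.12)" g1.png
```

```text
3.25 [ 0.5619 -0.2826  0.2176] [ 0.0016 -0.0001 -1.    ] [ 0.3859 -1.527   0.1541] 1.0015739616537804
side crop origin 243.25 292.25
top crop origin 396.25 182.75
```

View pics/g1.png

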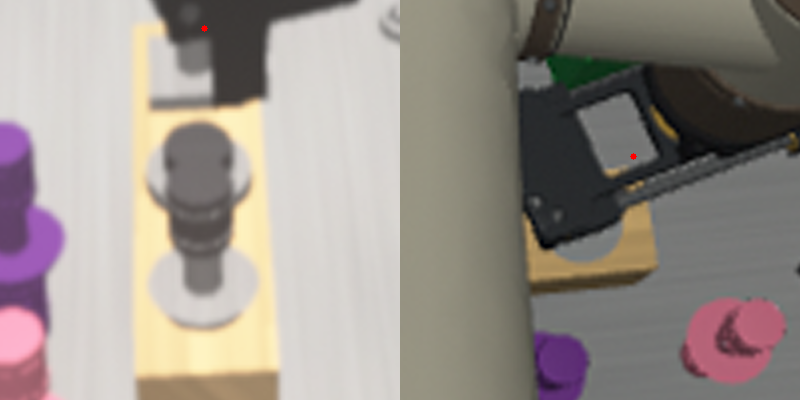

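Emit:
play_rows --commands '[{"fingers": -1,"tx": 0.0,"ty": 0,"tz": 0,"ax": 0,"ay": 0,"az": 0},{"fingers": -1,"tx": 0.035,"ty": 0,"tz": 0,"ax": 0,"ay": 0,"az": 0},{"fingers": -1,"tx": 0.07,"ty": 0,"tz": 0,"ax": 0,"ay": 0,"az": 0},{"fingers": -1,"tx": 0.1,"ty": 0,"tz": 0,"ax": 0,"ay": 0,"az": 0},{"fingers": -1,"tx": 0.12,"ty": 0,"tz": 0,"ax": 0,"ay": 0,"az": 0}]'

```text
time_s: 3.77
tcp_pos: [0.5547, -0.2871, 0.1261]
ee_rot: [[-0.003, -0.251, 0.968], [0.001, 0.968, 0.251], [-1.0, 0.002, -0.003]]
wrist_force: [-0.5, 0.5, -1.1]
gripper_width: 0.998
```

Emit:
play_rows --commands '[{"fingers": -1,"tx": 0.008,"ty": 0,"tz": 0,"ax": 0,"ay": 0,"az": 0},{"fingers": -1,"tx": 0.013,"ty": 0,"tz": 0,"ax": 0,"ay": 0,"az": 0},{"fingers": -1,"tx": 0.013,"ty": 0,"tz": 0,"ax": 0,"ay": 0,"az": 0},{"fingers": -1,"tx": 0.013,"ty": 0,"tz": 0,"ax": 0,"ay": 0,"az": 0}]'

```text
time_s: 4.1
tcp_pos: [0.5577, -0.2868, 0.1197]
ee_rot: [[0.002, -0.253, 0.967], [-0.001, 0.967, 0.253], [-1.0, -0.001, 0.002]]
wrist_force: [0.0, 1.2, 0.3]
gripper_width: 1.002
```

```bash
python3 v.py "(.5575,-.286,.12)" g2.png
```

```text
4.1 [ 0.5577 -0.2868  0.1197] [ 0.0019 -0.0008 -1.    ] [0.0179 1.1762 0.3036] 1.0022663047442981
side crop origin 243.25 292.25
top crop origin 396.25 182.75
```

View pics/g2.png

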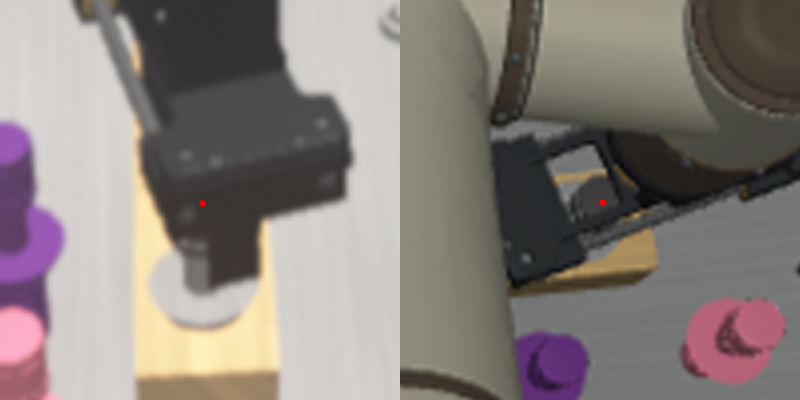

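Side and top views show the knob between the open jaws, around crop (202,203) and (602,203). Closing now.

Emit:
play_rows --commands '[{"fingers": 1,"tx": 0,"ty": 0,"tz": 0,"ax": 0,"ay": 0,"az": 0},{"fingers": 1,"tx": 0,"ty": 0,"tz": 0,"ax": 0,"ay": 0,"az": 0},{"fingers": 1,"tx": 0,"ty": 0,"tz": 0,"ax": 0,"ay": 0,"az": 0},{"fingers": 1,"tx": 0,"ty": 0,"tz": 0,"ax": 0,"ay": 0,"az": 0},{"fingers": 1,"tx": 0,"ty": 0,"tz": 0,"ax": 0,"ay": 0,"az": 0}]'

```text
time_s: 4.62
tcp_pos: [0.5574, -0.2859, 0.1186]
ee_rot: [[0.0, -0.254, 0.967], [-0.0, 0.967, 0.254], [-1.0, -0.0, 0.0]]
wrist_force: [-0.0, 0.2, 0.4]
gripper_width: 0.71
```

Emit:
play_rows --commands '[{"fingers": 1,"tx": 0,"ty": 0,"tz": 0,"ax": 0,"ay": 0,"az": 0},{"fingers": 1,"tx": 0,"ty": 0,"tz": 0,"ax": 0,"ay": 0,"az": 0},{"fingers": 1,"tx": 0,"ty": 0,"tz": 0,"ax": 0,"ay": 0,"az": 0},{"fingers": 1,"tx": 0,"ty": 0,"tz": 0,"ax": 0,"ay": 0,"az": 0},{"fingers": 1,"tx": 0,"ty": 0,"tz": 0,"ax": 0,"ay": 0,"az": 0}]'

```text
time_s: 5.03
tcp_pos: [0.5572, -0.2857, 0.1185]
ee_rot: [[-0.001, -0.254, 0.967], [0.001, 0.967, 0.254], [-1.0, 0.001, -0.0]]
wrist_force: [-0.3, 1.9, 0.4]
gripper_width: 0.335
```

Emit:
play_rows --commands '[{"fingers": 1,"tx": 0,"ty": 0,"tz": 0,"ax": 0,"ay": 0,"az": 0},{"fingers": 1,"tx": 0,"ty": 0,"tz": 0,"ax": 0,"ay": 0,"az": 0},{"fingers": 1,"tx": -0.015,"ty": 0,"tz": 0,"ax": 0,"ay": 0,"az": 0},{"fingers": 1,"tx": -0.04,"ty": 0,"tz": 0,"ax": 0,"ay": 0,"az": 0},{"fingers": 1,"tx": -0.07,"ty": 0,"tz": 0,"ax": 0,"ay": 0,"az": 0}]'

```text
time_s: 5.45
tcp_pos: [0.5556, -0.2855, 0.169]
ee_rot: [[-0.006, -0.253, 0.967], [0.002, 0.967, 0.253], [-1.0, 0.004, -0.005]]
wrist_force: [0.4, 0.1, -5.1]
gripper_width: 0.336
```

Emit:
play_rows --commands '[{"fingers": 1,"tx": -0.035,"ty": 0,"tz": 0,"ax": 0,"ay": 0,"az": 0},{"fingers": 1,"tx": -0.075,"ty": 0,"tz": 0,"ax": 0,"ay": 0,"az": 0},{"fingers": 1,"tx": -0.115,"ty": 0,"tz": 0,"ax": 0,"ay": 0,"az": 0},{"fingers": 1,"tx": -0.15,"ty": 0,"tz": 0,"ax": 0,"ay": 0,"az": 0},{"fingers": 1,"tx": -0.15,"ty": 0,"tz": 0,"ax": 0,"ay": 0,"az": 0}]'

```text
time_s: 5.87
tcp_pos: [0.5593, -0.2876, 0.2902]
ee_rot: [[0.01, -0.254, 0.967], [-0.005, 0.967, 0.254], [-1.0, -0.008, 0.009]]
wrist_force: [1.0, -0.7, -2.7]
gripper_width: 0.331
```

Emit:
play_rows --commands '[{"fingers": 1,"tx": -0.01,"ty": 0,"tz": 0,"ax": 0,"ay": 0,"az": 0},{"fingers": 1,"tx": -0.01,"ty": 0,"tz": 0,"ax": 0,"ay": 0,"az": 0},{"fingers": 1,"tx": -0.01,"ty": 0,"tz": 0,"ax": 0,"ay": 0,"az": 0},{"fingers": 1,"tx": -0.01,"ty": 0,"tz": 0,"ax": 0,"ay": 0,"az": 0},{"fingers": 1,"tx": -0.01,"ty": 0,"tz": 0,"ax": 0,"ay": 0,"az": 0}]'

```text
time_s: 6.28
tcp_pos: [0.5568, -0.2857, 0.2891]
ee_rot: [[-0.003, -0.254, 0.967], [0.001, 0.967, 0.254], [-1.0, 0.002, -0.003]]
wrist_force: [0.5, -0.3, -5.2]
gripper_width: 0.336
```

Emit:
play_rows --commands '[{"fingers": 1,"tx": 0,"ty": 0.03,"tz": 0.008,"ax": 0,"ay": 0,"az": 0},{"fingers": 1,"tx": 0,"ty": 0.08,"tz": 0.021,"ax": 0,"ay": 0,"az": 0},{"fingers": 1,"tx": 0,"ty": 0.13,"tz": 0.034,"ax": 0,"ay": 0,"az": 0},{"fingers": 1,"tx": 0,"ty": 0.18,"tz": 0.0473,"ax": 0,"ay": 0,"az": 0},{"fingers": 1,"tx": 0,"ty": 0.2227,"tz": 0.0585,"ax": 0,"ay": 0,"az": 0}]'

```text
time_s: 6.7
tcp_pos: [0.5568, -0.1112, 0.2901]
ee_rot: [[-0.001, -0.254, 0.967], [0.001, 0.967, 0.254], [-1.0, 0.001, -0.001]]
wrist_force: [0.3, 0.2, -5.4]
gripper_width: 0.331
```

Emit:
play_rows --commands '[{"fingers": 1,"tx": 0,"ty": 0.045,"tz": 0.0118,"ax": 0,"ay": 0,"az": 0},{"fingers": 1,"tx": 0,"ty": 0.09,"tz": 0.0236,"ax": 0,"ay": 0,"az": 0},{"fingers": 1,"tx": 0,"ty": 0.135,"tz": 0.0355,"ax": 0,"ay": 0,"az": 0},{"fingers": 1,"tx": 0,"ty": 0.18,"tz": 0.0473,"ax": 0,"ay": 0,"az": 0},{"fingers": 1,"tx": 0,"ty": 0.2227,"tz": 0.0585,"ax": 0,"ay": 0,"az": 0}]'

```text
time_s: 7.12
tcp_pos: [0.5568, 0.0612, 0.2904]
ee_rot: [[-0.001, -0.254, 0.967], [-0.0, 0.967, 0.254], [-1.0, 0.0, -0.001]]
wrist_force: [-0.1, 0.0, -5.2]
gripper_width: 0.332
```

Emit:
play_rows --commands '[{"fingers": 1,"tx": 0,"ty": 0.045,"tz": 0.0118,"ax": 0,"ay": 0,"az": 0},{"fingers": 1,"tx": 0,"ty": 0.09,"tz": 0.0236,"ax": 0,"ay": 0,"az": 0},{"fingers": 1,"tx": 0,"ty": 0.135,"tz": 0.0355,"ax": 0,"ay": 0,"az": 0},{"fingers": 1,"tx": 0,"ty": 0.18,"tz": 0.0473,"ax": 0,"ay": 0,"az": 0},{"fingers": 1,"tx": 0,"ty": 0.2227,"tz": 0.0585,"ax": 0,"ay": 0,"az": 0}]'

```text
time_s: 7.53
tcp_pos: [0.5568, 0.2339, 0.2902]
ee_rot: [[-0.001, -0.254, 0.967], [-0.001, 0.967, 0.254], [-1.0, -0.0, -0.001]]
wrist_force: [-0.2, -0.4, -5.7]
gripper_width: 0.333
```

Emit:
play_rows --commands '[{"fingers": 1,"tx": 0.01,"ty": 0,"tz": 0,"ax": 0,"ay": 0,"az": 0},{"fingers": 1,"tx": 0.04,"ty": 0,"tz": 0,"ax": 0,"ay": 0,"az": 0},{"fingers": 1,"tx": 0.06,"ty": 0,"tz": 0,"ax": 0,"ay": 0,"az": 0},{"fingers": 1,"tx": 0.06,"ty": 0,"tz": 0,"ax": 0,"ay": 0,"az": 0},{"fingers": 1,"tx": 0.06,"ty": 0,"tz": 0,"ax": 0,"ay": 0,"az": 0}]'

```text
time_s: 7.95
tcp_pos: [0.5569, 0.2315, 0.2447]
ee_rot: [[-0.003, -0.254, 0.967], [-0.003, 0.967, 0.254], [-1.0, -0.002, -0.003]]
wrist_force: [0.9, -0.0, -5.1]
gripper_width: 0.333
```

```bash
python3 v.py "(.5575,.232,.13)" h1.png
```

```text
7.95 [0.5569 0.2315 0.2447] [-0.0029 -0.0026 -1.    ] [ 0.9403 -0.0142 -5.0931] 0.33256651022322264
side crop origin 235.75 142.0
top crop origin 175.0 206.0
```

View pics/h1.png

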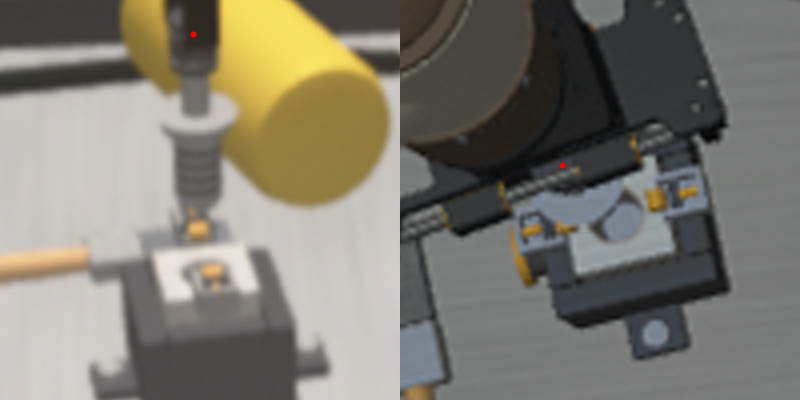

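```bash
cat > d.py <<'E'
from h import *
np.set_printoptions(precision=4,suppress=True)
T=r.sense()['tcp_pos']
for n,o in(('side',(235.75,142)),('top',(175,206))):
    p=viewer.capture(n)
    for X in ([T[0],T[1],.2447],[T[0],T[1],.196],[T[0],T[1],.186],[T[0],T[1],.1315],[T[0],T[1],.073],[T[0],T[1],.08]):
        print(n,X[2],(proj(p,[X])[0]-o)*4)
    print('x+1cm',(proj(p,[T[0]+.01,T[1],.1315])[0]-o)*4)
    if n=='side': s=p
    else: t=p
for z in(.071,.075,.08,.087): print(z,atz(s,(235.75+207/4,142+272/4),z)[:2],atz(t,(175+(615-400)/4,206+215/4),z)[:2])
E
python3 d.py
```

```text
side 0.2447 [194.713   32.8534]
side 0.196 [198.0502 106.0061]
side 0.186 [198.7182 120.6504]
side 0.1315 [202.2605 198.3127]
side 0.073 [205.8871 277.8383]
side 0.08 [205.4623 268.5225]
x+1cm [218.1877 197.6127]
top 0.2447 [159.2787 160.9485]
top 0.196 [177.3635 177.9099]
top 0.186 [180.8975 181.2245]
top 0.1315 [199.1789 198.3706]
top 0.073 [217.1317 215.2088]
top 0.08 [215.0673 213.2726]
x+1cm [197.9577 181.3898]
0.071 [0.5593 0.2425] [0.559  0.2338]
0.075 [0.5593 0.236 ] [0.5583 0.2331]
0.08 [0.5593 0.2279] [0.5573 0.2323]
0.087 [0.5592 0.2164] [0.556  0.2312]
```

Emit:
play_rows --commands '[{"fingers": 1,"tx": 0.02,"ty": 0.0008,"tz": 0.0023,"ax": 0,"ay": 0,"az": 0},{"fingers": 1,"tx": 0.04,"ty": 0.0008,"tz": 0.0023,"ax": 0,"ay": 0,"az": 0},{"fingers": 1,"tx": 0.06,"ty": 0.0008,"tz": 0.0023,"ax": 0,"ay": 0,"az": 0},{"fingers": 1,"tx": 0.065,"ty": 0.0008,"tz": 0.0023,"ax": 0,"ay": 0,"az": 0},{"fingers": 1,"tx": 0.065,"ty": 0.0008,"tz": 0.0023,"ax": 0,"ay": 0,"az": 0}]'

```text
time_s: 8.57
tcp_pos: [0.5586, 0.2326, 0.1967]
ee_rot: [[-0.002, -0.254, 0.967], [-0.001, 0.967, 0.254], [-1.0, -0.001, -0.002]]
wrist_force: [-0.7, -0.4, -5.1]
gripper_width: 0.332
```

Emit:
play_rows --commands '[{"fingers": 1,"tx": 0,"ty": 0,"tz": 0,"ax": 0,"ay": 0,"az": 0},{"fingers": 1,"tx": 0.002,"ty": 0,"tz": 0,"ax": 0,"ay": 0,"az": 0},{"fingers": 1,"tx": 0.004,"ty": 0,"tz": 0,"ax": 0,"ay": 0,"az": 0},{"fingers": 1,"tx": 0.006,"ty": 0,"tz": 0,"ax": 0,"ay": 0,"az": 0},{"fingers": 1,"tx": 0.006,"ty": 0,"tz": 0,"ax": 0,"ay": 0,"az": 0}]'

```text
time_s: 8.98
tcp_pos: [0.5589, 0.233, 0.1929]
ee_rot: [[0.0, -0.254, 0.967], [0.0, 0.967, 0.254], [-1.0, 0.0, 0.0]]
wrist_force: [-0.3, -0.4, -5.1]
gripper_width: 0.331
```

```bash
python3 v.py "(.5575,.232,.11)" h2.png
```

```text
8.9833 [0.5589 0.233  0.1929] [ 0.      0.0002 -1.    ] [-0.261  -0.3946 -5.0602] 0.33128160809668333
side crop origin 236.25 149.0
top crop origin 176.5 207.5
```

View pics/h2.png

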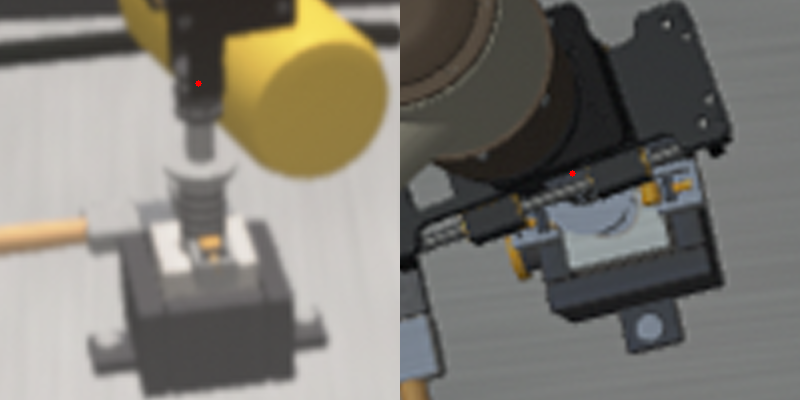

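Side view shows the foot over the bore, at about column 203 against 206. I'll lower it gently by feel.

Emit:
play_rows --commands '[{"fingers": 1,"tx": 0.0015,"ty": 0,"tz": 0,"ax": 0,"ay": 0,"az": 0},{"fingers": 1,"tx": 0.003,"ty": 0,"tz": 0,"ax": 0,"ay": 0,"az": 0},{"fingers": 1,"tx": 0.0045,"ty": 0,"tz": 0,"ax": 0,"ay": 0,"az": 0},{"fingers": 1,"tx": 0.006,"ty": 0,"tz": 0,"ax": 0,"ay": 0,"az": 0},{"fingers": 1,"tx": 0.006,"ty": 0,"tz": 0,"ax": 0,"ay": 0,"az": 0}]'

```text
time_s: 9.5
tcp_pos: [0.5588, 0.2323, 0.1881]
ee_rot: [[-0.001, -0.254, 0.967], [-0.001, 0.967, 0.254], [-1.0, -0.001, -0.001]]
wrist_force: [-0.2, -1.9, -3.4]
gripper_width: 0.334
```

Emit:
play_rows --commands '[{"fingers": 1,"tx": 0.0015,"ty": 0,"tz": 0,"ax": 0,"ay": 0,"az": 0},{"fingers": 1,"tx": 0.003,"ty": 0,"tz": 0,"ax": 0,"ay": 0,"az": 0},{"fingers": 1,"tx": 0.0045,"ty": 0,"tz": 0,"ax": 0,"ay": 0,"az": 0},{"fingers": 1,"tx": 0.006,"ty": 0,"tz": 0,"ax": 0,"ay": 0,"az": 0},{"fingers": 1,"tx": 0.006,"ty": 0,"tz": 0,"ax": 0,"ay": 0,"az": 0}]'

```text
time_s: 9.92
tcp_pos: [0.5587, 0.2326, 0.1833]
ee_rot: [[-0.001, -0.254, 0.967], [-0.001, 0.967, 0.254], [-1.0, -0.001, -0.001]]
wrist_force: [1.7, -4.0, -4.3]
gripper_width: 0.334
```

Emit:
play_rows --commands '[{"fingers": 1,"tx": 0,"ty": -0.0014,"tz": 0.0002,"ax": 0,"ay": 0,"az": 0},{"fingers": 1,"tx": 0.0015,"ty": -0.0014,"tz": 0.0002,"ax": 0,"ay": 0,"az": 0},{"fingers": 1,"tx": 0.003,"ty": -0.0014,"tz": 0.0002,"ax": 0,"ay": 0,"az": 0},{"fingers": 1,"tx": 0.005,"ty": -0.0014,"tz": 0.0002,"ax": 0,"ay": 0,"az": 0},{"fingers": 1,"tx": 0.005,"ty": -0.0014,"tz": 0.0002,"ax": 0,"ay": 0,"az": 0}]'

```text
time_s: 10.33
tcp_pos: [0.5591, 0.2322, 0.1796]
ee_rot: [[-0.001, -0.254, 0.967], [0.0, 0.967, 0.254], [-1.0, 0.0, -0.001]]
wrist_force: [0.1, -2.2, -4.1]
gripper_width: 0.331
```

Emit:
play_rows --commands '[{"fingers": 1,"tx": 0.0015,"ty": -0.001,"tz": 0,"ax": 0,"ay": 0,"az": 0},{"fingers": 1,"tx": 0.003,"ty": -0.001,"tz": 0,"ax": 0,"ay": 0,"az": 0},{"fingers": 1,"tx": 0.0045,"ty": -0.001,"tz": 0,"ax": 0,"ay": 0,"az": 0},{"fingers": 1,"tx": 0.006,"ty": -0.001,"tz": 0,"ax": 0,"ay": 0,"az": 0},{"fingers": 1,"tx": 0.006,"ty": -0.001,"tz": 0,"ax": 0,"ay": 0,"az": 0}]'

```text
time_s: 10.75
tcp_pos: [0.5593, 0.2316, 0.175]
ee_rot: [[-0.001, -0.254, 0.967], [0.0, 0.967, 0.254], [-1.0, 0.0, -0.0]]
wrist_force: [-0.7, -1.8, -4.8]
gripper_width: 0.335
```

Emit:
play_rows --commands '[{"fingers": 1,"tx": 0.0015,"ty": 0,"tz": 0,"ax": 0,"ay": 0,"az": 0},{"fingers": 1,"tx": 0.003,"ty": 0,"tz": 0,"ax": 0,"ay": 0,"az": 0},{"fingers": 1,"tx": 0.0045,"ty": 0,"tz": 0,"ax": 0,"ay": 0,"az": 0},{"fingers": 1,"tx": 0.006,"ty": 0,"tz": 0,"ax": 0,"ay": 0,"az": 0},{"fingers": 1,"tx": 0.006,"ty": 0,"tz": 0,"ax": 0,"ay": 0,"az": 0}]'

```text
time_s: 11.17
tcp_pos: [0.5594, 0.2314, 0.1706]
ee_rot: [[-0.0, -0.254, 0.967], [0.0, 0.967, 0.254], [-1.0, 0.0, -0.0]]
wrist_force: [0.0, -0.6, -5.4]
gripper_width: 0.332
```

Emit:
play_rows --commands '[{"fingers": 1,"tx": 0.0015,"ty": 0,"tz": 0,"ax": 0,"ay": 0,"az": 0},{"fingers": 1,"tx": 0.003,"ty": 0,"tz": 0,"ax": 0,"ay": 0,"az": 0},{"fingers": 1,"tx": 0.0045,"ty": 0,"tz": 0,"ax": 0,"ay": 0,"az": 0},{"fingers": 1,"tx": 0.006,"ty": 0,"tz": 0,"ax": 0,"ay": 0,"az": 0},{"fingers": 1,"tx": 0.006,"ty": 0,"tz": 0,"ax": 0,"ay": 0,"az": 0}]'

```text
time_s: 11.58
tcp_pos: [0.5594, 0.2314, 0.1661]
ee_rot: [[-0.0, -0.254, 0.967], [-0.0, 0.967, 0.254], [-1.0, 0.0, -0.0]]
wrist_force: [-0.7, -0.2, -5.5]
gripper_width: 0.332
```

Emit:
play_rows --commands '[{"fingers": 1,"tx": 0.002,"ty": 0,"tz": 0,"ax": 0,"ay": 0,"az": 0},{"fingers": 1,"tx": 0.004,"ty": 0,"tz": 0,"ax": 0,"ay": 0,"az": 0},{"fingers": 1,"tx": 0.006,"ty": 0,"tz": 0,"ax": 0,"ay": 0,"az": 0},{"fingers": 1,"tx": 0.008,"ty": 0,"tz": 0,"ax": 0,"ay": 0,"az": 0},{"fingers": 1,"tx": 0.008,"ty": 0,"tz": 0,"ax": 0,"ay": 0,"az": 0}]'

```text
time_s: 12.0
tcp_pos: [0.5604, 0.2317, 0.1617]
ee_rot: [[0.002, -0.255, 0.967], [0.001, 0.967, 0.255], [-1.0, 0.0, 0.002]]
wrist_force: [-0.8, -1.4, 0.2]
gripper_width: 0.335
```

Emit:
play_rows --commands '[{"fingers": 1,"tx": 0.0015,"ty": 0,"tz": 0,"ax": 0,"ay": 0,"az": 0},{"fingers": 1,"tx": 0.003,"ty": 0,"tz": 0,"ax": 0,"ay": 0,"az": 0},{"fingers": 1,"tx": 0.004,"ty": 0,"tz": 0,"ax": 0,"ay": 0,"az": 0},{"fingers": 1,"tx": 0.005,"ty": 0,"tz": 0,"ax": 0,"ay": 0,"az": 0},{"fingers": 1,"tx": 0.005,"ty": 0,"tz": 0,"ax": 0,"ay": 0,"az": 0}]'

```text
time_s: 12.42
tcp_pos: [0.5598, 0.2315, 0.1571]
ee_rot: [[0.001, -0.254, 0.967], [0.0, 0.967, 0.254], [-1.0, 0.0, 0.001]]
wrist_force: [-0.2, -0.4, 2.1]
gripper_width: 0.332
```

Emit:
play_rows --commands '[{"fingers": 1,"tx": 0.0012,"ty": 0,"tz": 0,"ax": 0,"ay": 0,"az": 0},{"fingers": 1,"tx": 0.0024,"ty": 0,"tz": 0,"ax": 0,"ay": 0,"az": 0},{"fingers": 1,"tx": 0.003,"ty": 0,"tz": 0,"ax": 0,"ay": 0,"az": 0},{"fingers": 1,"tx": 0.004,"ty": 0,"tz": 0,"ax": 0,"ay": 0,"az": 0},{"fingers": 1,"tx": 0.004,"ty": 0,"tz": 0,"ax": 0,"ay": 0,"az": 0}]'

```text
time_s: 12.83
tcp_pos: [0.5597, 0.2316, 0.1538]
ee_rot: [[0.0, -0.254, 0.967], [0.0, 0.967, 0.254], [-1.0, 0.0, 0.0]]
wrist_force: [-1.1, -0.7, 3.0]
gripper_width: 0.336
```

Emit:
play_rows --commands '[{"fingers": 1,"tx": 0.0013,"ty": 0,"tz": 0,"ax": 0,"ay": 0,"az": 0},{"fingers": 1,"tx": 0.0026,"ty": 0,"tz": 0,"ax": 0,"ay": 0,"az": 0},{"fingers": 1,"tx": 0.004,"ty": 0,"tz": 0,"ax": 0,"ay": 0,"az": 0},{"fingers": 1,"tx": 0.004,"ty": 0,"tz": 0,"ax": 0,"ay": 0,"az": 0}]'

```text
time_s: 13.17
tcp_pos: [0.56, 0.2316, 0.152]
ee_rot: [[0.002, -0.254, 0.967], [0.0, 0.967, 0.254], [-1.0, 0.0, 0.002]]
wrist_force: [-1.5, -0.1, 7.9]
gripper_width: 0.333
```

Emit:
play_rows --commands '[{"fingers": 1,"tx": 0.0013,"ty": 0,"tz": 0,"ax": 0,"ay": 0,"az": 0},{"fingers": 1,"tx": 0.0026,"ty": 0,"tz": 0,"ax": 0,"ay": 0,"az": 0},{"fingers": 1,"tx": 0.004,"ty": 0,"tz": 0,"ax": 0,"ay": 0,"az": 0},{"fingers": 1,"tx": 0.004,"ty": 0,"tz": 0,"ax": 0,"ay": 0,"az": 0}]'

```text
time_s: 13.5
tcp_pos: [0.5602, 0.2317, 0.1498]
ee_rot: [[0.002, -0.255, 0.967], [0.001, 0.967, 0.255], [-1.0, 0.0, 0.003]]
wrist_force: [-2.3, -0.7, 10.2]
gripper_width: 0.333
```

Emit:
play_rows --commands '[{"fingers": 1,"tx": 0.001,"ty": 0,"tz": 0,"ax": 0,"ay": 0,"az": 0},{"fingers": 1,"tx": 0.002,"ty": 0,"tz": 0,"ax": 0,"ay": 0,"az": 0},{"fingers": 1,"tx": 0.002,"ty": 0,"tz": 0,"ax": 0,"ay": 0,"az": 0},{"fingers": 1,"tx": 0.002,"ty": 0,"tz": 0,"ax": 0,"ay": 0,"az": 0}]'

```text
time_s: 13.83
tcp_pos: [0.5604, 0.2317, 0.1489]
ee_rot: [[0.003, -0.255, 0.967], [0.001, 0.967, 0.255], [-1.0, 0.0, 0.003]]
wrist_force: [-3.2, 0.1, 12.4]
gripper_width: 0.33
```

Emit:
play_rows --commands '[{"fingers": 1,"tx": 0.001,"ty": 0,"tz": 0,"ax": 0,"ay": 0,"az": 0},{"fingers": 1,"tx": 0.002,"ty": 0,"tz": 0,"ax": 0,"ay": 0,"az": 0},{"fingers": 1,"tx": 0.002,"ty": 0,"tz": 0,"ax": 0,"ay": 0,"az": 0},{"fingers": 1,"tx": 0.002,"ty": 0,"tz": 0,"ax": 0,"ay": 0,"az": 0}]'

```text
time_s: 14.17
tcp_pos: [0.5607, 0.2319, 0.1481]
ee_rot: [[0.004, -0.255, 0.967], [0.001, 0.967, 0.255], [-1.0, 0.0, 0.004]]
wrist_force: [-3.3, -0.4, 15.0]
gripper_width: 0.336
```

Emit:
play_rows --commands '[{"fingers": 1,"tx": 0.001,"ty": 0,"tz": -0.0015,"ax": 0,"ay": 0,"az": 0},{"fingers": 1,"tx": 0.0015,"ty": 0,"tz": -0.0015,"ax": 0,"ay": 0,"az": 0},{"fingers": 1,"tx": 0.0015,"ty": 0,"tz": -0.0015,"ax": 0,"ay": 0,"az": 0},{"fingers": 1,"tx": 0.0015,"ty": 0,"tz": -0.0015,"ax": 0,"ay": 0,"az": 0}]'

```text
time_s: 14.5
tcp_pos: [0.5605, 0.2319, 0.1476]
ee_rot: [[0.006, -0.256, 0.967], [0.002, 0.967, 0.256], [-1.0, 0.0, 0.007]]
wrist_force: [-2.5, -0.5, 15.6]
gripper_width: 0.332
```

Emit:
play_rows --commands '[{"fingers": 1,"tx": 0.001,"ty": 0,"tz": 0,"ax": 0,"ay": 0,"az": 0},{"fingers": 1,"tx": 0.001,"ty": 0,"tz": 0,"ax": 0,"ay": 0,"az": 0},{"fingers": 1,"tx": 0.001,"ty": 0,"tz": 0,"ax": 0,"ay": 0,"az": 0}]'

```text
time_s: 14.75
tcp_pos: [0.5605, 0.2318, 0.1466]
ee_rot: [[0.006, -0.255, 0.967], [0.002, 0.967, 0.255], [-1.0, 0.0, 0.007]]
wrist_force: [-1.2, -1.1, 13.4]
gripper_width: 0.334
```

Emit:
play_rows --commands '[{"fingers": 1,"tx": 0.0007,"ty": 0,"tz": 0,"ax": 0,"ay": 0,"az": 0},{"fingers": 1,"tx": 0.001,"ty": 0,"tz": 0,"ax": 0,"ay": 0,"az": 0},{"fingers": 1,"tx": 0.001,"ty": 0,"tz": 0,"ax": 0,"ay": 0,"az": 0}]'

```text
time_s: 15.0
tcp_pos: [0.5603, 0.2317, 0.145]
ee_rot: [[0.006, -0.255, 0.967], [0.002, 0.967, 0.255], [-1.0, 0.0, 0.006]]
wrist_force: [1.2, -1.4, 9.0]
gripper_width: 0.334
```

Emit:
play_rows --commands '[{"fingers": 1,"tx": 0.0007,"ty": 0,"tz": 0,"ax": 0,"ay": 0,"az": 0},{"fingers": 1,"tx": 0.001,"ty": 0,"tz": 0,"ax": 0,"ay": 0,"az": 0},{"fingers": 1,"tx": 0.001,"ty": 0,"tz": 0,"ax": 0,"ay": 0,"az": 0}]'

```text
time_s: 15.25
tcp_pos: [0.5591, 0.2313, 0.1411]
ee_rot: [[0.001, -0.254, 0.967], [0.001, 0.967, 0.254], [-1.0, 0.001, 0.002]]
wrist_force: [0.9, 0.2, 4.3]
gripper_width: 0.335
```

Emit:
play_rows --commands '[{"fingers": 1,"tx": 0,"ty": 0,"tz": 0,"ax": 0,"ay": 0,"az": 0},{"fingers": 1,"tx": 0.0005,"ty": 0,"tz": 0,"ax": 0,"ay": 0,"az": 0},{"fingers": 1,"tx": 0.0005,"ty": 0,"tz": 0,"ax": 0,"ay": 0,"az": 0}]'

```text
time_s: 15.5
tcp_pos: [0.5587, 0.2312, 0.1411]
ee_rot: [[0.0, -0.254, 0.967], [0.0, 0.967, 0.254], [-1.0, -0.0, 0.0]]
wrist_force: [1.8, -0.6, 3.2]
gripper_width: 0.332
```

Emit:
play_rows --commands '[{"fingers": -1,"tx": 0,"ty": 0,"tz": 0,"ax": 0,"ay": 0,"az": 0},{"fingers": -1,"tx": 0,"ty": 0,"tz": 0,"ax": 0,"ay": 0,"az": 0},{"fingers": -1,"tx": 0,"ty": 0,"tz": 0,"ax": 0,"ay": 0,"az": 0},{"fingers": -1,"tx": 0,"ty": 0,"tz": 0,"ax": 0,"ay": 0,"az": 0},{"fingers": -1,"tx": 0,"ty": 0,"tz": 0,"ax": 0,"ay": 0,"az": 0}]'

```text
time_s: 15.92
tcp_pos: [0.5579, 0.2309, 0.1404]
ee_rot: [[-0.001, -0.254, 0.967], [-0.001, 0.967, 0.254], [-1.0, -0.0, -0.001]]
wrist_force: [0.4, -0.7, 0.4]
gripper_width: 0.631
```

Emit:
play_rows --commands '[{"fingers": -1,"tx": 0,"ty": 0,"tz": 0,"ax": 0,"ay": 0,"az": 0},{"fingers": -1,"tx": 0,"ty": 0,"tz": 0,"ax": 0,"ay": 0,"az": 0},{"fingers": -1,"tx": 0,"ty": 0,"tz": 0,"ax": 0,"ay": 0,"az": 0},{"fingers": -1,"tx": 0,"ty": 0,"tz": 0,"ax": 0,"ay": 0,"az": 0},{"fingers": -1,"tx": 0,"ty": 0,"tz": 0,"ax": 0,"ay": 0,"az": 0}]'

```text
time_s: 16.33
tcp_pos: [0.5584, 0.2311, 0.141]
ee_rot: [[-0.0, -0.254, 0.967], [-0.0, 0.967, 0.254], [-1.0, 0.0, -0.0]]
wrist_force: [-0.1, -0.2, 0.0]
gripper_width: 0.97
```

```bash
python3 v.py "(.5590,.231,.11)" h3.png
```

```text
16.3333 [0.5584 0.2311 0.141 ] [-0.0001 -0.     -1.    ] [-0.1439 -0.17    0.0037] 0.9696438424128123
side crop origin 236.75 149.0
top crop origin 176.75 206.75
```

View pics/h3.png

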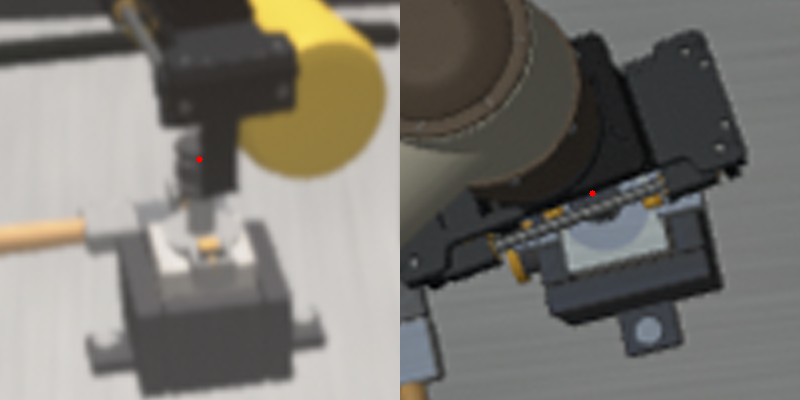

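Side view: the plug stays low after release, with the collar at the seat behind the front roller and the knob at TCP height (crop (195,160)). Next I retreat straight up and check.

Emit:
play_rows --commands '[{"fingers": -1,"tx": -0.02,"ty": 0,"tz": 0,"ax": 0,"ay": 0,"az": 0},{"fingers": -1,"tx": -0.06,"ty": 0,"tz": 0,"ax": 0,"ay": 0,"az": 0},{"fingers": -1,"tx": -0.11,"ty": 0,"tz": 0,"ax": 0,"ay": 0,"az": 0},{"fingers": -1,"tx": -0.16,"ty": 0,"tz": 0,"ax": 0,"ay": 0,"az": 0},{"fingers": -1,"tx": -0.2,"ty": 0,"tz": 0,"ax": 0,"ay": 0,"az": 0}]'

```text
time_s: 16.85
tcp_pos: [0.5589, 0.2311, 0.2943]
ee_rot: [[0.003, -0.254, 0.967], [0.001, 0.967, 0.254], [-1.0, 0.0, 0.003]]
wrist_force: [1.7, 0.4, 0.6]
gripper_width: 1.002
```

Emit:
play_rows --commands '[{"fingers": -1,"tx": 0,"ty": -0.05,"tz": 0,"ax": 0,"ay": 0,"az": 0},{"fingers": -1,"tx": 0,"ty": -0.1,"tz": 0,"ax": 0,"ay": 0,"az": 0},{"fingers": -1,"tx": 0,"ty": -0.15,"tz": 0,"ax": 0,"ay": 0,"az": 0},{"fingers": -1,"tx": 0,"ty": -0.2,"tz": 0,"ax": 0,"ay": 0,"az": 0},{"fingers": -1,"tx": 0,"ty": -0.2,"tz": 0,"ax": 0,"ay": 0,"az": 0}]'

```text
time_s: 17.27
tcp_pos: [0.5972, 0.0808, 0.2912]
ee_rot: [[-0.0, -0.248, 0.969], [-0.001, 0.969, 0.248], [-1.0, -0.001, -0.0]]
wrist_force: [0.3, 1.2, 0.0]
gripper_width: 1.002
```

```bash
python3 v.py "(.5590,.231,.11)" h4.png; cat > e.py <<'E'
from h import *
a=cv2.imread('pics/top.png').astype(int);p=viewer.capture('top');b=p['image'][:,:,::-1].astype(int)
s=viewer.capture('side')
for n,q in(('side',s),('top',p)):
  for k in ['square_plug_knob','short_plug_head','spanner','bush','brush','plug_knob']:
    print(n,k,[(np.round(x['uv'],1).tolist(),round(float(x['score']),2)) for x in spotter.find_in(k,q)[:2]])
a0=cv2.imread('pics/side.png').astype(int);b0=s['image'][:,:,::-1].astype(int)
for n,x,y,rs in (('top',a,b,dict(sq=(365,228,395,255),sh=(398,228,424,254),span=(265,188,342,218),bush=(352,170,374,194),brush=(160,258,195,345))),('side',a0,b0,dict(sq=(278,278,306,320),sh=(278,322,308,334),span=(335,250,367,304),bush=(362,304,388,330),brush=(220,200,258,216)))):
  for k,(l,t,r_,m) in rs.items(): print(n,k,np.abs(x-y)[t:m,l:r_].mean().round(2))
P=np.array([[.559,.231,z] for z in(.156,.122,.075)])
print(proj(s,P),proj(p,P))
E
python3 e.py
```

```text
17.2667 [0.5972 0.0808 0.2912] [-0.0001 -0.0013 -1.    ] [0.3298 1.1711 0.0079] 1.0018138568086512
side crop origin 236.75 149.0
top crop origin 176.75 206.75
side square_plug_knob [([290.9, 301.7], 0.91)]
side short_plug_head [([287.3, 199.6], 0.69), ([256.5, 204.0], 0.58)]
side spanner [([350.7, 271.7], 0.67)]
side bush [([375.3, 316.9], 0.82)]
side brush [([252.6, 206.7], 0.76)]
side plug_knob [([241.5, 350.5], 0.93), ([286.2, 198.6], 0.82)]
top square_plug_knob [([376.7, 244.2], 0.82)]
top short_plug_head [([409.6, 239.8], 0.87)]
top spanner [([331.1, 208.1], 0.47)]
top bush [([363.0, 179.1], 0.6)]
top brush [([180.3, 331.9], 0.61)]
top plug_knob [([464.1, 296.2], 0.95), ([226.8, 255.9], 0.9)]
top sq 1.71
top sh 1.69
top span 56.3
top bush 1.56
top brush 22.78
side sq 2.61
side sh 2.59
side span 3.12
side bush 2.5
side brush 2.65
[[286.18153597 183.1815499 ]
 [286.72151432 195.09838638]
 [287.44320926 211.02748201]] [[223.29540322 253.38898519]
 [226.04343682 255.98758684]
 [229.61007486 259.36031257]]
```

View pics/h4.png

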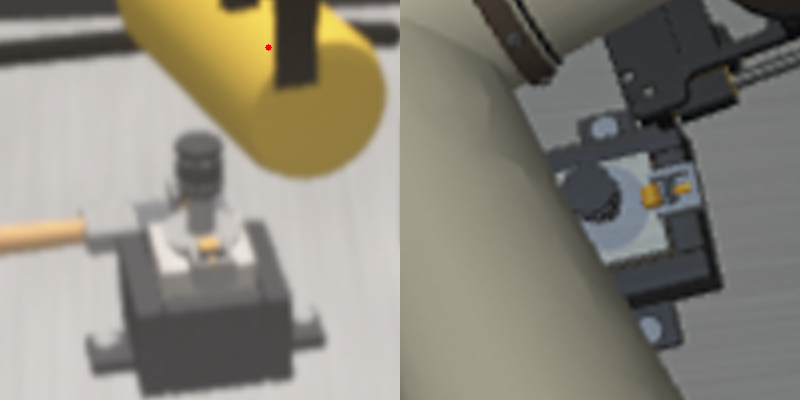

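The plug stands free, upright and low. The knob's top shows at side row 183, which puts the knob centre at about z = 0.139 m, so it has snapped. Handing in.

```bash
python3 -c "
from station import job
print(job.finish_job())"
```

```text
the job is handed in; nothing more can be done
None
```

The strainer plug with the round collar and tall knob is out of the rack, in the lubricator bore and snapped under the catches. I handed the job in at about 17 s of the 69 s allowed. No verdict was reported.

- **Pressing:** the measured push peaked at about 16 N, then faded, and the plug jumped about 4 mm down. I stopped there, opened the gripper and moved clear.
- **Plug at the end:** the last picture shows it standing free and upright on the axis. Its knob centre is at about 139 mm, below the 150 mm mark.
- **Other items:** the second and third plugs, the spanner, the bush and the brush look unchanged in the side view against the first pictures.
- **Checks that disagreed:** the arm hid the spanner and part of the brush in the last top view, so those two rest on the side view alone. In the last side view the finder also took the fitted plug's knob for the short plug's head. Comparing the pictures shows the short plug had not moved.

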